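# Seat the jar in its holder and twist off the lid

## Robot

A 6-joint arm with a two-finger parallel gripper is mounted at the origin on a cart in front of the work surface, level with it; the furniture and walls round the work are solid. World frame = base frame: x ahead of the robot, y to its left, z up, the work surface at z = 0. Lengths are in m, angles in rad, forces in N, time in s.
With the tool pointing down it reaches from about 0.35 to 0.975 m from the base axis. Payload 4.9 kg.
Tool frame: the origin (TCP) lies on the centre line of the jaws, within the pads' length; the fingertips stand manip.tcp_to_tips ahead of it and the grasp point (between the pads) is the TCP (manip.tcp_to_tips is the distance from the TCP to the fingertips, in m); y points along the fingers, z is the direction in which the jaws open and shut, and the axes are right-handed (so a half turn about y gives the same grasp; the last joint's range is limited). The gripper opens to 85 mm and grips with 20 to 120 N. Pads are 22 mm wide; open, the fingers measure 114 mm over their backs; the gripper's body (76 mm by 85 mm) begins 54 mm behind the grasp point. The pads swing forward as they close: fully open they stand 13 mm farther back than shut.
Start: joints at [-1.331, 0.053, 1.613, -0, 1.476, -0.119], TCP at [0.219, -0.585, 0.25] pointing down, gripper open.
Joint ranges: [-3.01, 3.01], [-1.01, 2.22], [0.06, 2.58], [-1.02, 4.17], [0.09, 2.62], [-3.14, 3.14]. Speed limits (rad/s): [2.57, 2.57, 3.14, 3.14, 3.14, 3.14].

## Interface

Orientations are given as a unit quaternion [w, x, y, z].
In Python, from plant import manip gives the robot as it stands.
- The arm moves only by the tool apply_moves, never from a script. Its argument "moves" is a list of rows, each a list of 7 numbers: the gripper's target within -1 to 1 (shut at 1, half-way at 0, fully open at -1), then the shift along the tool's x, y, z in mm, then the turn, a rotation vector about the tool's x, y, z in degrees. A call has 1 to 20 rows; each row shifts and turns the commanded pose from where the row before left it, along the tool's axes as they then stand; what a row does not reach is not made up. A row lasts 1/10 s, in which the tool goes at most 50 mm and 8.59 degrees, less where a joint would pass 70% of its speed; a pose out of reach is approached as far as the arm can. A call with a gripper value outside its range is refused whole. The fingers move at their own pace and stop on an object; the grip force is fixed at half the most. Time passes only in rows, so rows that do not move let the fingers close. It gives the time, the measured TCP pose, the force and the opening at its end, in the units of the state.
- manip.state(): the state, without advancing time (a new reading comes with each control period).
- manip.grab_frame(name): name is "scene" or "top" or "wrist"; returns the picture (384x512x3 uint8, blue, green, red); there is no depth.
- manip.calibration(name): a dict with "mtx" (3x3 intrinsics, pixels), "T" (4x4, takes a point from camera to world coordinates); the wrist camera has in their place "T_tool_cam" (4x4, takes a point from camera to tool coordinates, whose origin is the TCP and whose axes are the tool frame's). Camera axes: x right, y down, z forward; pixel columns grow to the right and rows downward; lengths in m; the calibration is good to about 2 mm. A picture is of the moment at which its call begins: read the wrist's pose just before it. calibration takes no time and is no camera call.
- manip.job_done(): hands the job in, once; it reports no verdict.
The state is a dict: "time": time; "joint_pos": joint angles; "joint_vel": joint speeds; "joint_efforts": joint torques, N m; "tool_pos": TCP position; "tool_rot": TCP orientation; "contact_force": force on the tool from outside, world axes, zero at the start; "ft_torque": the same for the moment, N m; "gripper_width": opening from 0.0 (shut) to 1.0 (fully open).
Only numpy, scipy, OpenCV 4.12 (cv2) and the standard library are available. Lean on these libraries where they do the work, as an engineer would, in place of code of your own. Each camera call takes 0.05 s, during which the arm holds its last target. There are 200 camera calls.

## Task

Stand the square-footed jar, lid still on, fully home in the square recess of the wooden holder, so that it cannot turn. Then twist its tight lid anticlockwise until the threads let go, lift it straight off, and finish still gripping the lid, held level and still just above the mouth of the jar, a finger's breadth or two clear of it, with the jar left home in the holder. Do not tip the jar or disturb the honey jar, the salt shaker and the small price sign beside the work.

Things in the scene. Friction and masses are not known exactly. Their poses are not given: they have to be found in the camera images.
- jar: Blue ceramic jar, 0.26 to 0.46 kg, 98 mm tall without its lid. Foot: a square block 56 x 56 mm, 36 mm tall; above it a round body 52 mm in diameter up to 79 mm, then a narrower neck that the lid covers. Origin: centre of the underside; z up, x and y along the normals of the foot's sides. Starts upright on the table, lid on; it can be carried by its lid.
- jar_mouth (a point): Centre of the jar's mouth, 98 mm above its underside, axes as the jar's. Three lugs on the neck hold the lid. With the lid turned 50 to 75 degrees anticlockwise (from above; 60 is best) from its start it is free and lifts straight off; beyond about 75 it hooks under the next lugs. Raised 15 mm, its lower edge is level with the mouth.
- lid: Round knurled steel twist-off lid, a separate part: 58 mm in diameter, 23 mm tall, 0.06 kg. Origin: centre of its lower edge, z up; when on, 83 mm above the jar's underside, x within 6 degrees of the jar's x.
- lid_top (a point): Centre of the lid's top, 23 mm above its lower edge. A springy seal inside pushes the lid up against the lugs with about 20 N, so it takes roughly 0.3 to 0.6 N m to turn, and the jar turns along unless it is held. The lid does not rise while it turns; when it comes free the seal lifts it by up to 1.5 mm.
- holder: Wooden block 104 x 104 x 30 mm fixed to the table; in its top a central square recess 59 x 59 mm, 20 mm deep (floor 10 mm above the block's underside), 3 mm chamfer at the mouth. Origin: centre of the underside; z up, x and y along the normals of its and the recess's sides. The jar's foot fits in any of the four quarter turns with 1.5 mm play each side.
- honey_jar: Bystander: a small honey jar with a red lid, 62 mm wide, 86 mm tall, loose; origin at the centre of its underside.
- salt_shaker: Bystander: a small grey salt shaker, 44 mm wide, 90 mm tall, loose; origin at the centre of its underside.
- price_block_1: Bystander: a small black price sign in a wooden block, 22 x 62 mm, 58 mm tall, loose; origin at the centre of its underside.
Not all that is in view belongs to the job. What is shaped like the lid but orange is not meant.

How it is judged:
On the way, in this order (a step that is already met when the one before it is completed fails the run):
1. the jar stands home in the holder's recess with its lid still on (z of jar in the frame of holder below 0.0125 m and horizontal distance between jar and holder below 0.004 m and angle between jar's own z axis and vertical below 0.06 rad and angle between the x axis of lid and the x axis of jar, either way round below 0.35 rad and z of lid in the frame of jar below 0.087 m), for 0.2 s.
2. the lid has been turned on the seated jar (angle between the x axis of lid and the x axis of jar, either way round above 0.5 rad and z of lid in the frame of jar below 0.089 m and z of jar in the frame of holder below 0.0145 m and horizontal distance between jar and holder below 0.004 m).
At the end, for the whole second after the job is handed in: The gripper holds the lid, touching nothing of the jar: its lower edge 3 to 50 mm above the jar's mouth, within 20 mm of the jar's axis, within 10 degrees of level and still; the jar stands home in the holder's recess (within 2.5 mm of its floor, 4 mm of its centre and 3.4 degrees of upright) (z of lid in the frame of jar_mouth between 0.003 and 0.05 m and horizontal distance between lid and jar_mouth below 0.02 m and angle between lid's own z axis and vertical below 0.17 rad and linear speed of lid below 0.02 m/s and contact force between the fingers and lid above 1 N and contact force between lid and jar below 0.05 N and z of jar in the frame of holder below 0.0125 m and horizontal distance between jar and holder below 0.004 m and angle between jar's own z axis and vertical below 0.06 rad); the arm keeps its last pose, push and grip.
It fails at once if the jar is tipped by more than 30 degrees (angle between jar's own z axis and vertical above 0.52 rad).
It fails at once if the honey jar is pushed by more than 20 mm (distance of honey_jar from where it was at the start of the episode above 0.02 m).
It fails at once if the salt shaker is pushed by more than 20 mm (distance of salt_shaker from where it was at the start of the episode above 0.02 m).
It fails at once if the price sign is pushed by more than 20 mm (distance of price_block_1 from where it was at the start of the episode above 0.02 m).
It also fails if it takes over 48 s, if anything falls off the work surface, if the arm or the gripper's body presses on something with over 40 N, if the wrist force passes 120 N, or if a joint passes its speed limit or range.

## Working session

There is one attempt and no reset: what is moved stays moved. The work goes in short steps, Python scripts to look and compute and a tool call to move; the robot and the scene stay as the last step left them, time stands still between calls to the robot, and variables do not carry over. Pictures are saved under pics/ and viewed, about 8 in all and at most 12, crops included, and the job is handed in when it is done.

Besides the shell and the picture viewer there is one more tool, called after "Call:" as name(argument=value, ...), one argument or row to a line, values as JSON. apply_moves: Moves the arm, as the interface text tells. Its arguments: {"type":"object","properties":{"moves":{"type":"array","items":{"type":"array","items":{"type":"number"}}}},"required":["moves"]}

```bash
ls; mkdir -p pics
python3 - <<'E'
from plant import manip
import cv2, numpy as np
np.set_printoptions(precision=4,suppress=True)
s=manip.state(); print(s); print(manip.tcp_to_tips)
ims=[]
for n in("scene","top"):
    im=manip.grab_frame(n); cv2.imwrite(f"pics/{n}0.png",im); ims.append(im)
    c=manip.calibration(n);print(n,c)
print(manip.calibration("wrist"))
cv2.imwrite("pics/top0b.png",cv2.resize(ims[1],(800,600)))
cv2.imwrite("pics/scene0b.png",cv2.resize(ims[0],(800,600)))
E
```

```text
pics
{'time': 0.0, 'joint_pos': array([-1.331 ,  0.0534,  1.6143,  0.    ,  1.476 , -0.119 ]), 'joint_vel': array([ 0.0016,  0.0017,  0.0003, -0.0006,  0.0007,  0.0021]), 'joint_efforts': array([  0.0014, -39.3682, -37.0174,  -0.0002,   0.0071,   0.    ]), 'tool_pos': array([ 0.2193, -0.5846,  0.249 ]), 'tool_rot': array([ 0.1261, -0.1262,  0.6965, -0.695 ]), 'contact_force': array([-0.0764, -0.7352,  0.1104]), 'ft_torque': array([0.0122, 0.0397, 0.0207]), 'gripper_width': 0.9998445212533721}
0.019
scene {'mtx': array([[392.5759,   0.    , 264.9774],
       [  0.    , 392.5759, 191.2945],
       [  0.    ,   0.    ,   1.    ]]), 'T': array([[ 0.8797, -0.1714,  0.4436,  0.2484],
       [-0.4755, -0.3228,  0.8183, -0.5129],
       [ 0.003 , -0.9308, -0.3655,  0.4277],
       [ 0.    ,  0.    ,  0.    ,  1.    ]])}
top {'mtx': array([[475.2496,   0.    , 252.2295],
       [  0.    , 475.2496, 191.7578],
       [  0.    ,   0.    ,   1.    ]]), 'T': array([[ 0.0046, -0.9984,  0.0563,  0.5755],
       [-0.9998, -0.0058, -0.0215,  0.1809],
       [ 0.0218, -0.0562, -0.9982,  1.0494],
       [ 0.    ,  0.    ,  0.    ,  1.    ]])}
{'mtx': array([[304.8698,   0.    , 259.3663],
       [  0.    , 304.8698, 195.6589],
       [  0.    ,   0.    ,   1.    ]]), 'T_tool_cam': array([[-0.0015,  0.9576,  0.288 , -0.0733],
       [-0.0009, -0.288 ,  0.9576, -0.1224],
       [ 1.    ,  0.0012,  0.0013, -0.0009],
       [ 0.    ,  0.    ,  0.    ,  1.    ]])}
```

View pics/top0b.png

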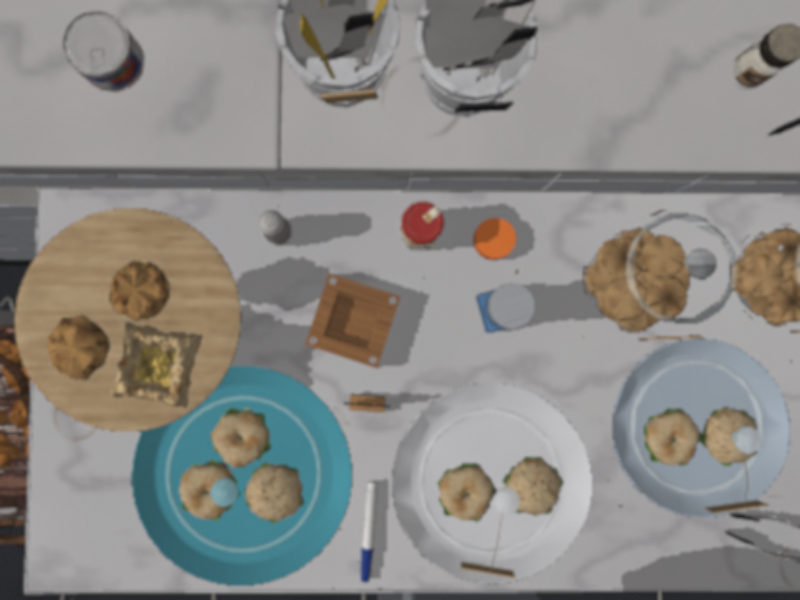

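View pics/scene0b.png

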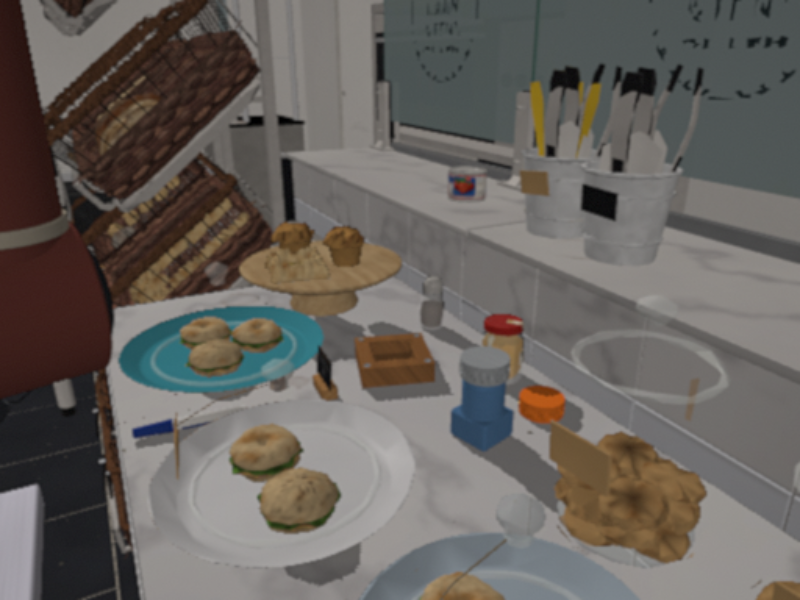

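Top view (800x600): the steel lid on the jar is at (512,306), with the blue foot showing at (490,310). Other things that could be mistaken for it are the orange lid (495,239), the red honey lid (422,222) and the grey shaker (274,226). The holder is at (354,320) and the price sign at (367,402). I choose (512,306), the steel lid on the blue jar.

```bash
cat > h.py <<'E'
from plant import manip
import cv2, numpy as np
from scipy.spatial.transform import Rotation as R
np.set_printoptions(precision=4,suppress=True)
def cam(n,s=None):
    c=manip.calibration(n)
    if n!="wrist": return c["mtx"],c["T"]
    T=np.eye(4);T[:3,:3]=R.from_quat(np.roll(s["tool_rot"],-1)).as_matrix();T[:3,3]=s["tool_pos"]
    return c["mtx"],T@c["T_tool_cam"]
def ray(K,T,uv,z):
    d=T[:3,:3]@np.linalg.inv(K)@np.array([uv[0],uv[1],1.]);o=T[:3,3]
    return o+d*(z-o[2])/d[2]
def proj(K,T,p):
    q=T[:3,:3].T@(np.asarray(p)-T[:3,3]);q=K@q;return q[:2]/q[2]
E
python3 - <<'E'
from h import *
im=cv2.imread("pics/top0.png");K,T=cam("top")
print(T[:3,3])
hsv=cv2.cvtColor(im,cv2.COLOR_BGR2HSV)
# holder
m=cv2.inRange(hsv,(5,80,40),(20,255,255));mm=np.zeros_like(m);mm[165:242,190:262]=m[165:242,190:262]
mm=cv2.morphologyEx(mm,cv2.MORPH_CLOSE,np.ones((7,7)))
c=max(cv2.findContours(mm,0,1)[0],key=cv2.contourArea);r=cv2.minAreaRect(c);print("holder",r)
b=cv2.boxPoints(r);P=np.array([ray(K,T,p,.03) for p in b]);print(P,P.mean(0),[np.linalg.norm(P[i]-P[i-1]) for i in range(4)],[np.degrees(np.arctan2(*(P[i]-P[i-1])[1::-1])) for i in range(4)])
# jar foot blue
m2=cv2.inRange(hsv,(100,110,40),(125,255,255));m2[:, :295]=0;m2[:,360:]=0;m2[:170]=0;m2[230:]=0
c=max(cv2.findContours(m2,0,1)[0],key=cv2.contourArea);print("foot",cv2.minAreaRect(c),c[:,0].min(0),c[:,0].max(0))
def up(x,y,w,h,s):return cv2.resize(im[y:y+h,x:x+w],None,fx=s,fy=s,interpolation=cv2.INTER_CUBIC)
a=up(292,170,64,56,6);bb=up(190,165,64,80,6)
H=max(a.shape[0],bb.shape[0]);o=np.zeros((H,a.shape[1]+bb.shape[1],3),np.uint8);o[:a.shape[0],:a.shape[1]]=a;o[:bb.shape[0],a.shape[1]:]=bb
cv2.imwrite("pics/crop1.png",o)
E
```

```text
[0.5755 0.1809 1.0494]
holder ((225.27525329589844, 204.60374450683594), (48.075931549072266, 47.991981506347656), 17.927919387817383)
[[0.5718 0.2809 0.03  ]
 [0.6699 0.2503 0.03  ]
 [0.6386 0.1519 0.03  ]
 [0.5407 0.183  0.03  ]] [0.6053 0.2165 0.03  ] [np.float64(0.10269953269639429), np.float64(0.10275094113778423), np.float64(0.10332489194050855), np.float64(0.10278516959525698)] [np.float64(72.35914320953866), np.float64(-17.302627051452692), np.float64(-107.62088458433544), np.float64(162.34866637176972)]
foot ((311.4245300292969, 199.73587036132812), (22.801851272583008, 5.631782531738281), 74.05460357666016) [306 188] [317 210]
```

View pics/crop1.png

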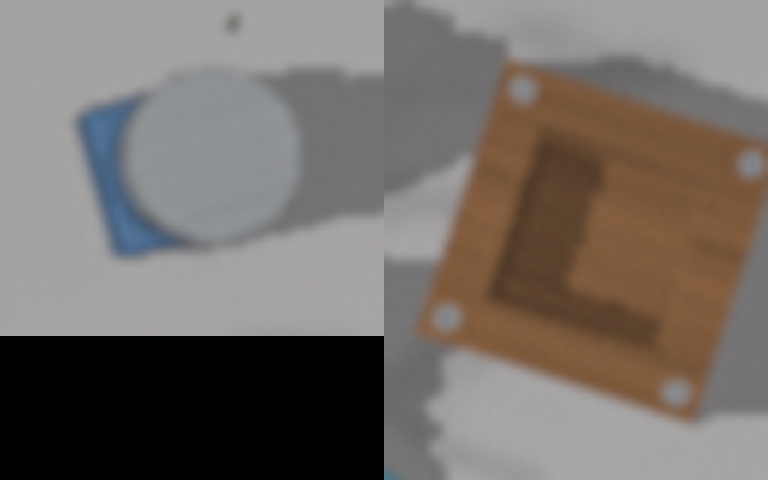

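```bash
cat >> h.py <<'E'
def delta(p,yawturn,s=None):
    """tool-frame mm shift to world point p, and tool frame rows"""
    s=s or manip.state();M=R.from_quat(np.roll(s["tool_rot"],-1)).as_matrix()
    return M.T@(np.asarray(p)-s["tool_pos"])*1000, M
E
python3 - <<'E'
from h import *
K,T=cam("top")
print("lid",ray(K,T,(327.2-.4,196.0-.4),.106))
for q in [(78,118),(117,256)]: print("foot corner",ray(K,T,(q[0]/6+292-.4,q[1]/6+170-.4),.036))
d,M=delta([.61,.02,.25],0);print(d,"\n",M)
E
```

```text
lid [0.6219 0.0118 0.106 ]
foot corner [0.6387 0.0469 0.036 ]
foot corner [0.5895 0.033  0.036 ]
[-578.1157    0.0981 -429.0047] 
 [[-0.9363 -0.0004  0.3511]
 [-0.3511  0.0018 -0.9363]
 [-0.0002 -1.     -0.0019]]
```

Call:
apply_moves(
  moves=[
    [-1, -39.1, 0, -27.8, 0, 0, 0],
    [-1, -39.1, 0, -27.8, 0, 0, 0],
    [-1, -39.1, 0, -27.8, 0, 0, 0],
    [-1, -39.1, 0, -27.8, 0, 0, 0],
    [-1, -39.1, 0, -27.8, 0, 0, 0],
    [-1, -39.1, 0, -27.8, 0, 0, 0],
    [-1, -39.1, 0, -27.8, 0, 0, 0],
    [-1, -39.1, 0, -27.8, 0, 0, 0],
    [-1, -39.1, 0, -27.8, 0, 0, 0],
    [-1, -39.1, 0, -27.8, 0, 0, 0],
    [-1, -39.1, 0, -27.8, 0, 0, 0],
    [-1, -39.1, 0, -27.8, 0, 0, 0],
    [-1, -39.1, 0, -27.8, 0, 0, 0],
    [-1, -39.1, 0, -27.8, 0, 0, 0],
    [-1, -39.1, 0, -27.8, 0, 0, 0],
  ],
)

```text
time: 1.6
tool_pos: [0.6227, 0.0132, 0.2497]
tool_rot: [0.126, -0.127, 0.696, -0.696]
contact_force: [0.8, -1.1, 0.1]
gripper_width: 1.001
```

Call:
apply_moves(
  moves=[
    [-1, 0, 0, 0, 0, -8.5, 0],
    [-1, 0, 0, 0, 0, -8.5, 0],
    [-1, 0, 0, 0, 0, -8.5, 0],
    [-1, 0, 0, 0, 0, -8.5, 0],
    [-1, 0, 0, 0, 0, -8.5, 0],
    [-1, 0, 0, 0, 0, -8.5, 0],
    [-1, 0, 0, 0, 0, -8.5, 0],
    [-1, 0, 0, 0, 0, -8.5, 0],
    [-1, 0, 0, 0, 0, 0, 0],
    [-1, 0, 0, 0, 0, 0, 0],
  ],
)

```text
time: 2.6
tool_pos: [0.622, 0.0112, 0.2498]
tool_rot: [0.493, -0.493, 0.507, -0.507]
contact_force: [-0.7, 0.4, -1.0]
gripper_width: 0.999
```

Run:
```python
from h import *
s=manip.state();im=manip.grab_frame("wrist");np.save("s1.npy",s,allow_pickle=True);cv2.imwrite("pics/w1.png",im)
print(s["time"],s["tool_pos"],s["joint_pos"]);d,M=delta([.6219,.012,.25],0,s);print(d,M)
K,T=cam("wrist",s)
for n,p in dict(lid=[.6219,.012,.106],hold=[.6053,.2165,.03]).items(): print(n,proj(K,T,p))
cv2.imwrite("pics/w1b.png",cv2.resize(im,(768,576)))
```

```text
2.6 [0.622  0.0112 0.2498] [-0.1015  0.0466  1.62   -0.      1.4758 -0.0733]
[-0.7732 -0.1734 -0.0725] [[-0.0283 -0.0008  0.9996]
 [-0.9996  0.0001 -0.0283]
 [-0.     -1.     -0.0008]]
lid [259.6425 188.3498]
hold [236.4243 -39.7576]
```

View pics/w1b.png

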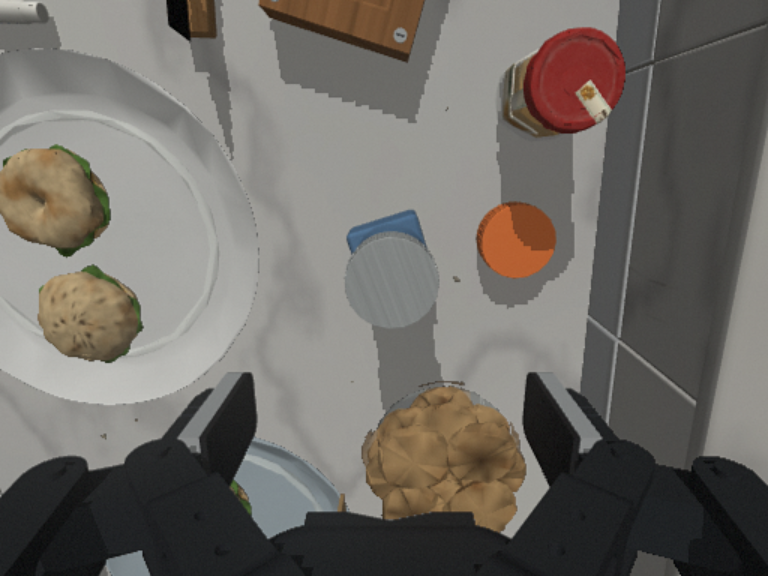

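The lid in the wrist view centres at (261,187) of 512x384, which agrees with the top camera to about 2 mm. The foot edge is visible too. Next is a wrist view above the holder.

Call:
apply_moves(
  moves=[
    [-1, -41, 0, -4.5, 0, 0, 0],
    [-1, -41, 0, -4.5, 0, 0, 0],
    [-1, -41, 0, -4.5, 0, 0, 0],
    [-1, -41, 0, -4.5, 0, 0, 0],
    [-1, -41, 0, -4.5, 0, 0, 0],
    [-1, 0, 0, 0, 0, 0, 0],
    [-1, 0, 0, 0, 0, 0, 0],
  ],
)

```text
time: 3.35
tool_pos: [0.6046, 0.2174, 0.2501]
tool_rot: [-0.494, 0.494, -0.506, 0.506]
contact_force: [-0.1, 0.2, 0.2]
gripper_width: 1.006
```

Run:
```python
from h import *
s=manip.state();im=manip.grab_frame("wrist");cv2.imwrite("pics/w2.png",im)
print(s["time"],s["tool_pos"]);K,T=cam("wrist",s)
cv2.imwrite("pics/w2b.png",cv2.resize(im,(768,576)))
hsv=cv2.cvtColor(im,cv2.COLOR_BGR2HSV)
m=cv2.inRange(hsv,(5,80,40),(20,255,255));n,l,st,ce=cv2.connectedComponentsWithStats(m)
u,v=proj(K,T,[.6053,.2165,.03]);print(u,v)
k=1+np.argsort(-st[1:,4])[:4];print(st[k],ce[k])
# lid from w1
i1=cv2.imread("pics/w1.png");s1=np.load("s1.npy",allow_pickle=True).item();K1,T1=cam("wrist",s1)
g=cv2.medianBlur(cv2.cvtColor(i1,6),3)
print(cv2.HoughCircles(g[140:230,210:310],cv2.HOUGH_GRADIENT_ALT,1,30,param1=100,param2=.6,minRadius=25,maxRadius=40))
print("lid",ray(K1,T1,(261.1,186.5),.106))
for q in [(346,238),(416,210),(425,250)]: print(ray(K1,T1,(q[0]/1.5,q[1]/1.5),.036))
```

```text
3.35 [0.6046 0.2174 0.2501]
260.14763112539237 171.8921901231581
[[ 207  113  111  111 7934]
 [   0   41   77   76 4296]
 [  49    0   86   71 4192]
 [ 177    0  150   20 2046]] [[260.5037 168.2334]
 [ 36.8236  78.5961]
 [ 96.0666  30.6047]
 [251.455    7.5821]]
[[[52.     47.     31.5105]]]
lid [0.6233 0.0137 0.106 ]
[0.5902 0.0277 0.036 ]
[0.6422 0.0469 0.036 ]
[0.6486 0.0172 0.036 ]
```

View pics/w2b.png

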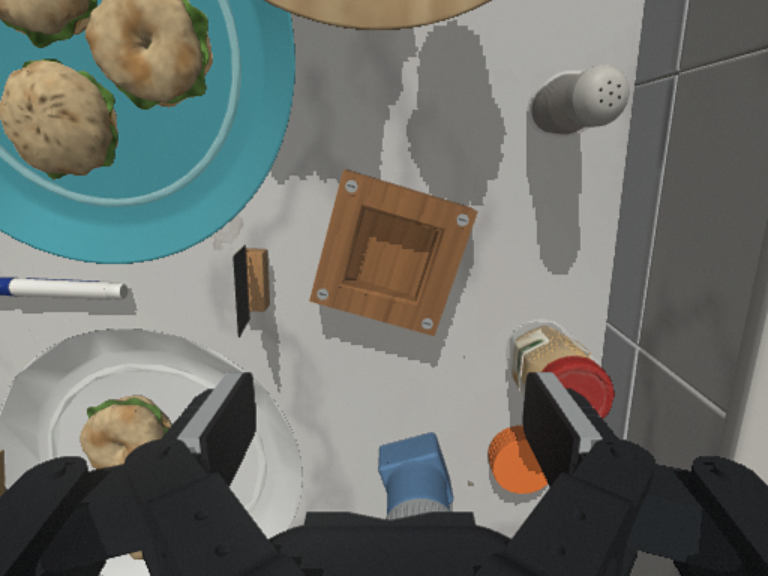

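The holder's top corners are at about (345,170), (477,211), (434,334) and (311,300), and the recess is clear. The jar's front foot face is at (410,450), and no bystander is within finger reach.

Run:
```python
from h import *
s=manip.state();K,T=cam("wrist",s)
def rep(n,Q,z):
    P=np.array([ray(K,T,(q[0]/1.5,q[1]/1.5),z)[:2] for q in Q]);E=np.roll(P,-1,0)-P
    print(n,P.mean(0),np.linalg.norm(E,axis=1)*1000,np.degrees(np.arctan2(E[:,1],E[:,0])))
rep("outer",[(345,170),(477,211),(434,334),(311,300)],.03)
rep("screws",[(351,186),(463,219),(427,323),(322,294)],.03)
rep("floorrec",[(364,206),(443,229),(421,300),(344,279)],.03)
rep("footbot",[(379,447),(434,432)],0)
rep("foottop",[(384,471),(438,458)],.036)
d,M=delta([.6228,.0127,.25],0,s);print(d)
im=cv2.imread("pics/w2.png")
cv2.imwrite("pics/w2c.png",cv2.resize(im[105:330,195:320],None,fx=2.6,fy=2.6,interpolation=cv2.INTER_CUBIC))
```

```text
outer [0.6067 0.2165] [101.4792 102.2231 101.6178 102.9737] [ -18.2313 -107.9487  162.1922   71.9736]
screws [0.6059 0.2158] [86.3543 86.3085 86.2373 86.0676] [ -17.5405 -108.1401  162.3002   71.9364]
floorrec [0.6077 0.2181] [61.434  57.9905 62.4115 58.2286] [ -17.5126 -106.7775  162.71     72.2581]
footbot [0.6165 0.0339] [54.1576 54.1576] [  16.1435 -163.8565]
foottop [0.6191 0.0336] [48.4817 48.4817] [  14.4706 -165.5294]
[203.1726   0.2462  23.2375]
```

Run:
```python
from h import *
s1=np.load("s1.npy",allow_pickle=True).item()
for f,(K,T),roi in (("w1",cam("wrist",s1),(135,170,225,290)),("top0",cam("top"),(180,215,300,325))):
    im=cv2.imread(f"pics/{f}.png");h=cv2.cvtColor(im,40);m=cv2.inRange(h,(100,100,40),(125,255,255))
    r=np.zeros_like(m);a,b,c,d=roi;r[a:b,c:d]=m[a:b,c:d]
    q=[]
    if f=="w1":
        for u in range(c,d):
            v=np.nonzero(r[:,u])[0]
            if len(v)>2:q.append((u,v[0]-.5))
    else:
        for v in range(a,b):
            u=np.nonzero(r[v])[0]
            if len(u)>1:q.append((u[0]-.5,v))
    q=np.array(q,float)[4:-4];P=np.array([ray(K,T,p,.036)[:2] for p in q]);
    for _ in range(4):
        k=np.polyfit(P[:,0],P[:,1],1);e=abs(P[:,1]-np.polyval(k,P[:,0]));P=P[e<max(.0008,np.median(e)*2)]
    a=np.arctan(k[0]);n=np.array([np.sin(a),-np.cos(a)])
    print(f,len(q),len(P),np.degrees(a),P[:,0].min(),P[:,0].max(),"perp centre offset of (.6228,.0130):",(np.array([.6228,.0130])-P.mean(0))@n)
```

```text
w1 42 35 15.096050910966387 0.5964817129654454 0.6396592973919404 perp centre offset of (.6228,.0130): 0.028433865183757664
top0 16 16 16.106132135765915 0.6007636754473625 0.6328239900659252 perp centre offset of (.6228,.0130): 0.027116256925555277
```

Call:
apply_moves(
  moves=[
    [-1, 40.6, 0, 4.65, 0, 0, 0],
    [-1, 40.6, 0, 4.65, 0, 0, 0],
    [-1, 40.6, 0, 4.65, 0, 0, 0],
    [-1, 40.6, 0, 4.65, 0, 0, 0],
    [-1, 40.6, 0, 4.65, 0, 0, 0],
    [-1, 0, 0, 0, 0, 0, 0],
    [-1, 0, 30, 0, 0, 0, 0],
    [-1, 0, 30, 0, 0, 0, 0],
    [-1, 0, 30, 0, 0, 0, 0],
    [-1, 0, 30, 0, 0, 0, 0],
    [-1, 0, 20, 0, 0, 0, 0],
    [-1, 0, 13, 0, 0, 0, 0],
    [-1, 0, 0, 0, 0, 0, 0],
    [-1, 0, 0, 0, 0, 0, 0],
  ],
)

```text
time: 4.8
tool_pos: [0.6235, 0.0129, 0.0982]
tool_rot: [-0.494, 0.493, -0.506, 0.507]
contact_force: [0.2, -0.2, 0.8]
gripper_width: 1.001
```

Call:
apply_moves(
  moves=[
    [1, 0, 0, 0, 0, 0, 0],
    [1, 0, 0, 0, 0, 0, 0],
    [1, 0, 0, 0, 0, 0, 0],
    [1, 0, 0, 0, 0, 0, 0],
    [1, 0, 0, 0, 0, 0, 0],
    [1, 0, 0, 0, 0, 0, 0],
    [1, 0, 0, 0, 0, 0, 0],
  ],
)

```text
time: 5.5
tool_pos: [0.6239, 0.0131, 0.0995]
tool_rot: [-0.494, 0.493, -0.506, 0.507]
contact_force: [-2.4, 1.0, 5.4]
gripper_width: 0.662
```

Call:
apply_moves(
  moves=[
    [1, 0, -5, 0, 0, 0, 0],
    [1, 0, -10, 0, 0, 0, 0],
    [1, 0, -15, 0, 0, 0, 0],
    [1, 0, -15, 0, 0, 0, 0],
    [1, 0, -15, 0, 0, 0, 0],
    [1, 0, 0, 0, 0, 0, 0],
    [1, -30, 0, 0, 0, 0, 0],
    [1, -30, 0, 0, 0, 0, 0],
    [1, -30, 0, 0, 0, 0, 0],
    [1, 0, 0, 0, 0, 6.7, 0],
    [1, 0, 0, 0, 0, 6.7, 0],
    [1, 0, 0, 0, 0, 6.6, 0],
    [1, 0, 0, 0, 0, 6.7, 0],
    [1, 0, 0, 0, 0, 6.6, 0],
    [1, 0, 0, 0, 0, 0, 0],
    [1, 0, 0, 0, 0, 0, 0],
  ],
)

```text
time: 7.1
tool_pos: [0.6251, 0.1031, 0.1571]
tool_rot: [0.329, -0.329, 0.626, -0.626]
contact_force: [0.6, -0.7, -4.9]
gripper_width: 0.661
```

Run:
```python
from h import *
s=manip.state();im=manip.grab_frame("wrist");cv2.imwrite("pics/w3.png",im);i2=manip.grab_frame("scene");cv2.imwrite("pics/s3.png",i2)
print(s["time"],s["tool_pos"],s["contact_force"],s["gripper_width"]);d,M=delta([.6062,.2162,s["tool_pos"][2]],0,s);print(d,M)
cv2.imwrite("pics/c3.png",np.hstack([cv2.resize(im,(400,300)),cv2.resize(i2[150:330,180:420],(400,300))]))
```

```text
7.1 [0.6251 0.1031 0.1571] [ 0.5937 -0.6821 -4.9107] 0.6614011969528105
[-82.3249   0.0034 -79.7596] [[-0.568  -0.0004  0.8231]
 [-0.8231 -0.     -0.568 ]
 [ 0.0003 -1.     -0.0003]]
```

View pics/c3.png

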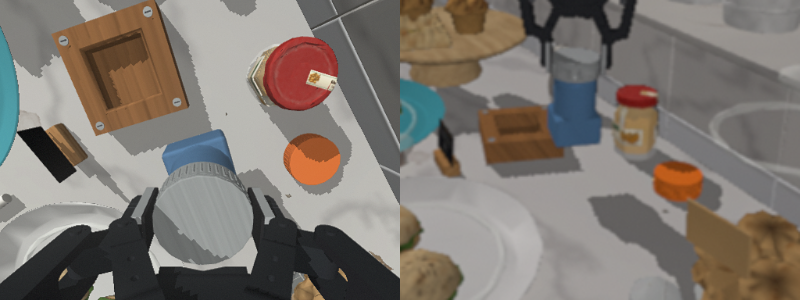

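The jar hangs upright from its lid and its foot looks nearly parallel to the holder. I'll check both numerically.

Run:
```python
from h import *
s=manip.state();K,T=cam("wrist",s);im=cv2.imread("pics/w3.png");h=cv2.cvtColor(im,40)
m=cv2.inRange(h,(100,100,40),(125,255,255));m[:160]=0;m[235:]=0;m[:,:200]=0;m[:,310:]=0
q=[]
for u in range(212,282):
    v=np.nonzero(m[:,u])[0]
    if len(v)>2:q.append((u,v[0]-.5))
q=np.array(q,float)
for z in(.0576+.036,):
    P=np.array([ray(K,T,p,z)[:2] for p in q])
    for _ in range(5):
        c=P.mean(0);w=np.linalg.svd(P-c)[2];e=abs((P-c)@w[1]);P=P[e<max(.0006,2*np.median(e))]
    a=np.degrees(np.arctan2(w[0][1],w[0][0]));n=w[1]*np.sign((s["tool_pos"][:2]-c)@w[1])
    L=(P-c)@w[0];print("foot edge",z,len(q),len(P),a,"TCP dist",(s["tool_pos"][:2]-c)@n,"len",np.ptp(L),"mid along rel TCP",((c+w[0]*(L.max()+L.min())/2)-s["tool_pos"][:2])@w[0])
Q=np.array([(145,1),(188,107),(97,135),(53,35)])*1.28
S=np.array([(147,11),(176,101),(99,123),(64,40)])*1.28
for Z in (Q,S):
    P=np.array([ray(K,T,p,.03)[:2] for p in Z]);E=np.roll(P,-1,0)-P
    print(P.mean(0),np.linalg.norm(E,axis=1)*1000,np.degrees(np.arctan2(E[:,1],E[:,0])))
```

```text
foot edge 0.09359999999999999 70 65 -17.36183482046742 TCP dist 0.03225767639947924 len 0.04211749759875759 mid along rel TCP 0.0010136994477046872
[0.6045 0.2166] [103.1958 102.2398 101.5808  93.9225] [-103.1038  162.2396   72.2688  -16.983 ]
[0.6059 0.2176] [85.3496 84.9915 83.3259 84.7349] [-108.055   160.9417   71.7763  -17.6927]
```

Run:
```python
from h import *
a=cv2.imread("pics/w3.png")[155:305,190:330];b=cv2.imread("pics/w1.png")[130:225,215:305]
a=cv2.resize(a,None,fx=4,fy=4,interpolation=cv2.INTER_CUBIC)[:600,:480];b=cv2.resize(b,None,fx=3.5,fy=3.5,interpolation=cv2.INTER_CUBIC)
o=np.zeros((600,480+b.shape[1],3),np.uint8);o[:a.shape[0],:a.shape[1]]=a;o[:b.shape[0],480:]=b
cv2.imwrite("pics/c4.png",o)
```

```text
(no output)
```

View pics/c4.png

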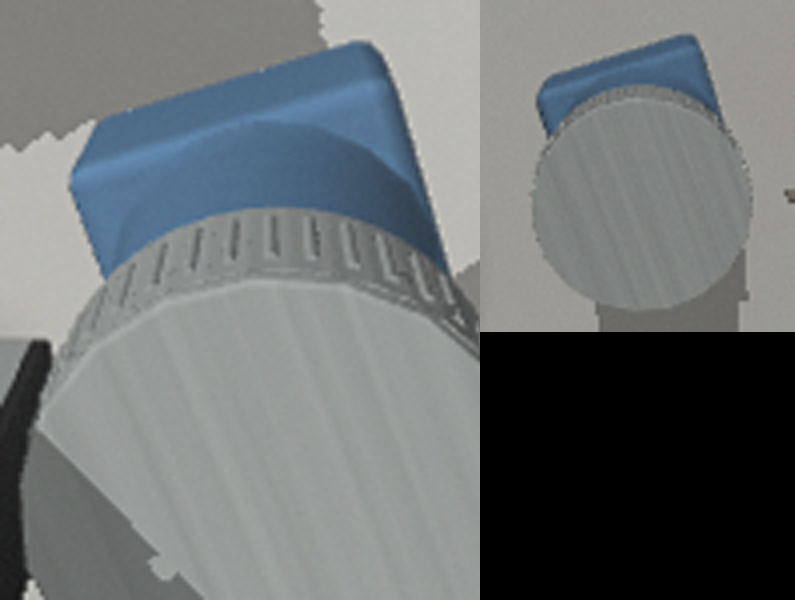

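Run:
```python
from h import *
s=manip.state();K,T=cam("wrist",s);M=delta([0,0,0],0,s)[1];t=s["tool_pos"]
f=lambda p,z:(M.T@(ray(K,T,((p[0]+.5)/4+190-.5,(p[1]+.5)/4+155-.5),z)-t))[[0,2]]*1000
for n,p,z in [("rim near",(290,280),.1636),("lidlow",(290,208),.1406),("foot top L",(75,180),.0936),("foot top R",(385,85),.0936),("foot bot L",(97,120),.0576),("foot bot R",(368,42),.0576)]: print(n,f(p,z))
a=np.radians(-17.36);e=np.array([np.cos(a),np.sin(a)])
for (A,B,z) in [((75,180),(385,85),.0936),((97,120),(368,42),.0576)]:
    P=[ray(K,T,((p[0]+.5)/4+189.5,(p[1]+.5)/4+154.5),z)[:2] for p in(A,B)];d=P[1]-P[0];L=np.linalg.norm(d);d/=L;nn=np.array([d[1],-d[0]]);mid=(P[0]+P[1])/2
    print("edge len",L,"yaw",np.degrees(np.arctan2(d[1],d[0])),"centre rel TCP (world mm)",(mid+nn*.028-t[:2])*1000)
```

```text
rim near [-26.5112   0.444 ]
lidlow [-26.4414   0.6683]
foot top L [-15.0972 -33.2039]
foot top R [-30.7217  15.9518]
foot bot L [-15.5625 -34.7711]
foot bot R [-30.5005  15.856 ]
edge len 0.051579168315448336 yaw -17.019885969408328 centre rel TCP (world mm) [-2.2802 -3.0254]
edge len 0.05278496676498304 yaw -18.21391104003051 centre rel TCP (world mm) [-3.4596 -2.2768]
```

Call:
apply_moves(
  moves=[
    [1, -17.1, 0, -16, 0, 0, 0],
    [1, -17.1, 0, -16, 0, 0, 0],
    [1, -17.1, 0, -16, 0, 0, 0],
    [1, -17.1, 0, -16, 0, 0, 0],
    [1, -17.2, 0, -16, 0, 0, 0],
    [1, 0, 0, 0, 0, 0, 0],
    [1, 0, 10, 0, 0, 0, 0],
    [1, 0, 10, 0, 0, 0, 0],
    [1, 0, 0, 0, 0, 0, 0],
    [1, 0, 0, 0, 0, 0, 0],
  ],
)

```text
time: 8.2
tool_pos: [0.6078, 0.2182, 0.1361]
tool_rot: [0.327, -0.328, 0.627, -0.626]
contact_force: [0.0, 0.7, -4.5]
gripper_width: 0.664
```

Run:
```python
from h import *
s=manip.state();im=manip.grab_frame("wrist");cv2.imwrite("pics/w5.png",im);np.save("s5.npy",s,allow_pickle=True)
i2=manip.grab_frame("scene");cv2.imwrite("pics/s5.png",i2)
print(s["time"],s["tool_pos"],s["contact_force"],s["gripper_width"])
cv2.imwrite("pics/c5.png",np.hstack([cv2.resize(im[100:300,170:350],(495,550),interpolation=2),cv2.resize(i2[170:280,210:310],(300,550)[:2],interpolation=2)[:,:300]]))
```

```text
8.2 [0.6078 0.2182 0.1361] [ 0.0045  0.6549 -4.4669] 0.6643800250663102
```

View pics/c5.png

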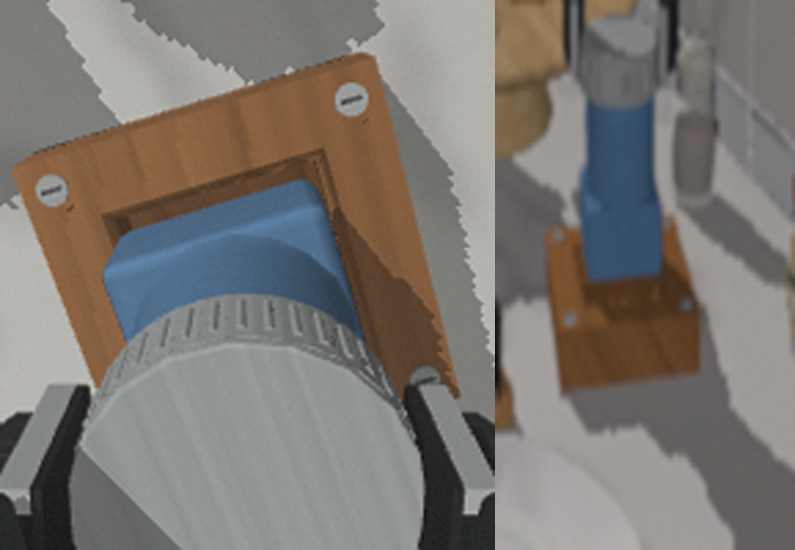

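Run:
```python
from h import *
s=np.load("s5.npy",allow_pickle=True).item();K,T=cam("wrist",s);M=delta([0,0,0],0,s)[1];t=s["tool_pos"]
g=lambda p,z:ray(K,T,((p[0]+.5)/2.75+169.5,(p[1]+.5)/2.75+99.5),z)
def line(n,A,B,z):
    P=[g(A,z)[:2],g(B,z)[:2]];d=P[1]-P[0];L=np.linalg.norm(d);d/=L;mid=(P[0]+P[1])/2
    print(n,"len",L,"yaw",np.degrees(np.arctan2(d[1],d[0])),"mid",mid);return mid
nn=np.array([np.sin(np.radians(17.6)),np.cos(np.radians(17.6))]);ee=np.array([nn[1],-nn[0]])
ho=line("holder outer far",(15,165),(375,55),.03)
re=line("recess",(105,214),(325,150),.03)
fb=line("foot bottom",(120,239),(316,181),t[2]-.0995)
ft=line("foot top",(106,270),(318,207),t[2]-.0995+.036)
for n,c in (("from outer",ho-nn*.052),("from recess",re-nn*.0325),("foot b",fb-nn*.028),("foot t",ft-nn*.028)): print(n,c, (c-t[:2])*1000,"normal",c@nn,"along",c@ee)
print(g((52,190),.03),g((351,98),.03),(g((52,190),.03)+g((351,98),.03))[:2]/2-nn*.0430, M)
```

```text
holder outer far len 0.10194125927561444 yaw -17.962915547711706 mid [0.6224 0.2664]
recess len 0.06360585766940893 yaw -18.305970557747155 mid [0.616  0.2471]
foot bottom len 0.055697969850073574 yaw -17.878884294645847 mid [0.6132 0.2412]
foot top len 0.05107733168268235 yaw -17.65971745089103 mid [0.614  0.2427]
from outer [0.6066 0.2168] [-1.1992 -1.3577] normal 0.39010972417409884 along 0.5126795264499178
from recess [0.6061 0.2161] [-1.6886 -2.0973] normal 0.38925679688940973 along 0.5124367003970376
foot b [0.6047 0.2145] [-3.097  -3.6512] normal 0.38734980944866515 along 0.5115640183196223
foot t [0.6056 0.2161] [-2.2567 -2.1302] normal 0.3890536673964638 along 0.5119051341806027
[0.5779 0.2708 0.03  ] [0.6596 0.2448 0.03  ] [0.6057 0.2169] [[-0.5706 -0.002   0.8212]
 [-0.8212 -0.0006 -0.5706]
 [ 0.0016 -1.     -0.0013]]
```

The foot edge is parallel to the recess and about 1.5 mm short of it, so I'll shift it and go down in steps.

Call:
apply_moves(
  moves=[
    [1, -1.6, 0, 0.3, 0, 0, 0],
    [1, 0, 3, 0, 0, 0, 0],
    [1, 0, 3, 0, 0, 0, 0],
    [1, 0, 3, 0, 0, 0, 0],
    [1, 0, 2, 0, 0, 0, 0],
    [1, 0, 2, 0, 0, 0, 0],
    [1, 0, 0, 0, 0, 0, 0],
  ],
)

```text
time: 9.0
tool_pos: [0.611, 0.2202, 0.129]
tool_rot: [-0.329, 0.327, -0.626, 0.627]
contact_force: [-6.9, -3.0, 12.1]
gripper_width: 0.661
```

Call:
apply_moves(
  moves=[
    [1, 0, 2, 0, 0, 0, 0],
    [1, 0, 2, 0, 0, 0, 0],
    [1, 0, 2, 0, 0, 0, 0],
    [1, 0, 0, 0, 0, 0, 0],
  ],
)

```text
time: 9.4
tool_pos: [0.6132, 0.22, 0.1275]
tool_rot: [-0.331, 0.325, -0.625, 0.628]
contact_force: [-8.3, -6.3, 25.6]
gripper_width: 0.66
```

Run:
```python
from h import *
s=manip.state();im=manip.grab_frame("wrist");cv2.imwrite("pics/w6.png",im);np.save("s6.npy",s,allow_pickle=True)
i2=manip.grab_frame("scene");cv2.imwrite("pics/s6.png",i2)
print(s["time"],s["tool_pos"],s["contact_force"],s["ft_torque"],delta([0,0,0],0,s)[1])
cv2.imwrite("pics/c6.png",np.hstack([cv2.resize(im[110:240,170:330],(492,400),interpolation=2),cv2.resize(i2[190:270,215:275],(300,400),interpolation=2)]))
```

```text
9.4 [0.6132 0.22   0.1275] [-8.3199 -6.3112 25.6457] [-0.9245  1.5441  0.0284] [[-0.5696  0.0088  0.8218]
 [-0.8219 -0.0006 -0.5697]
 [-0.0045 -1.      0.0075]]
```

View pics/c6.png

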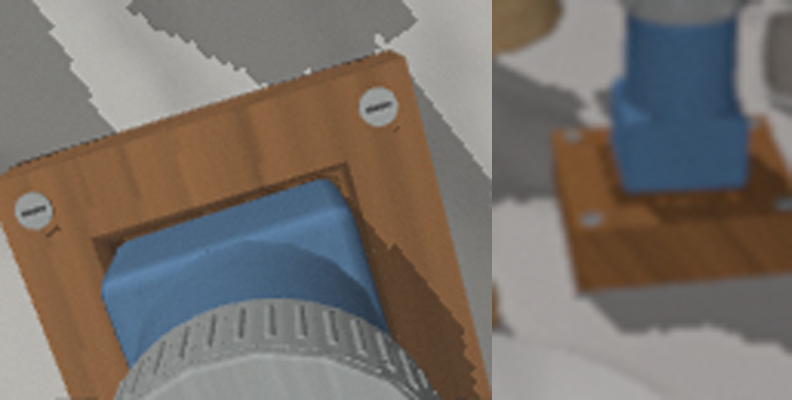

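The direct view at contact shows the foot about 2 mm too far toward the camera side. The rim gap is 2.5 mm against 4.5 mm nominal, so it is resting on that chamfer. I'll lift, shift back and retry.

Call:
apply_moves(
  moves=[
    [1, 0, -6, 0, 0, 0, 0],
    [1, 0, -6, 0, 0, 0, 0],
    [1, 0, -4, 0, 0, 0, 0],
    [1, 0, 0, 0, 0, 0, 0],
    [1, 0, 0, 0, 0, 0, 0],
  ],
)

```text
time: 10.0
tool_pos: [0.6089, 0.2202, 0.1332]
tool_rot: [0.327, -0.328, 0.627, -0.626]
contact_force: [-0.2, 0.8, -4.3]
gripper_width: 0.661
```

Run:
```python
from h import *
s=manip.state();im=manip.grab_frame("wrist");cv2.imwrite("pics/w7.png",im);np.save("s7.npy",s,allow_pickle=True)
print(s["time"],s["tool_pos"],s["contact_force"],s["ft_torque"],delta([0,0,0],0,s)[1])
cv2.imwrite("pics/c7.png",cv2.resize(im[110:240,170:330],(738,600),interpolation=2))
```

```text
10.0 [0.6089 0.2202 0.1332] [-0.2255  0.8066 -4.2513] [ 0.0282 -0.0199  0.0322] [[-0.5698 -0.0015  0.8218]
 [-0.8218 -0.0004 -0.5698]
 [ 0.0011 -1.     -0.001 ]]
```

View pics/c7.png

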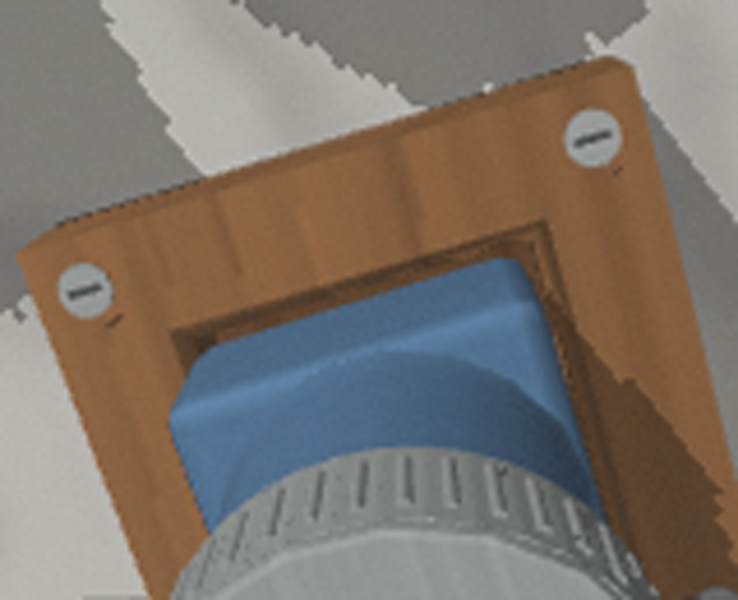

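Call:
apply_moves(
  moves=[
    [1, 0.5, 0, 1.2, 0, 0, 0],
    [1, 0, 2, 0, 0, 0, 0],
    [1, 0, 2, 0, 0, 0, 0],
    [1, 0, 2, 0, 0, 0, 0],
    [1, 0, 2, 0, 0, 0, 0],
    [1, 0, 0, 0, 0, 0, 0],
    [1, 0, 0, 0, 0, 0, 0],
  ],
)

```text
time: 10.75
tool_pos: [0.6101, 0.2191, 0.1262]
tool_rot: [0.328, -0.328, 0.627, -0.626]
contact_force: [0.1, 0.4, -4.4]
gripper_width: 0.66
```

It has passed the earlier contact height with no contact force. Going on down.

Call:
apply_moves(
  moves=[
    [1, 0, 2, 0, 0, 0, 0],
    [1, 0, 2, 0, 0, 0, 0],
    [1, 0, 2, 0, 0, 0, 0],
    [1, 0, 2, 0, 0, 0, 0],
    [1, 0, 0, 0, 0, 0, 0],
  ],
)

```text
time: 11.25
tool_pos: [0.6099, 0.2191, 0.1177]
tool_rot: [0.328, -0.328, 0.627, -0.626]
contact_force: [-0.2, -0.8, -4.9]
gripper_width: 0.662
```

```bash
python3 -c "
from h import *
s=manip.state();print(s['tool_pos'],s['contact_force'],s['ft_torque'],delta([0,0,0],0,s)[1])"
```

```text
[0.6099 0.2191 0.1177] [-0.2005 -0.7807 -4.9274] [ 0.0153  0.0027 -0.0044] [[-0.5699 -0.0008  0.8217]
 [-0.8217 -0.0001 -0.5699]
 [ 0.0005 -1.     -0.0006]]
```

Call:
apply_moves(
  moves=[
    [1, 0, 2, 0, 0, 0, 0],
    [1, 0, 2, 0, 0, 0, 0],
    [1, 0, 2, 0, 0, 0, 0],
    [1, 0, 2, 0, 0, 0, 0],
    [1, 0, 1.5, 0, 0, 0, 0],
    [1, 0, 0, 0, 0, 0, 0],
    [1, 0, 0, 0, 0, 0, 0],
    [1, 0, 0, 0, 0, 0, 0],
  ],
)

```text
time: 12.05
tool_pos: [0.6104, 0.2192, 0.1098]
tool_rot: [-0.328, 0.328, -0.626, 0.627]
contact_force: [-4.0, -1.1, 4.8]
gripper_width: 0.66
```

Call:
apply_moves(
  moves=[
    [-1, 0, 0, 0, 0, 0, 0],
    [-1, 0, 0, 0, 0, 0, 0],
    [-1, 0, 0, 0, 0, 0, 0],
    [-1, 0, 0, 0, 0, 0, 0],
  ],
)

```text
time: 12.45
tool_pos: [0.6104, 0.2192, 0.1088]
tool_rot: [-0.328, 0.328, -0.626, 0.627]
contact_force: [0.9, 0.6, 0.3]
gripper_width: 1.0
```

Run:
```python
from h import *
s=manip.state();im=manip.grab_frame("wrist");cv2.imwrite("pics/w8.png",im);np.save("s8.npy",s,allow_pickle=True)
i2=manip.grab_frame("scene");cv2.imwrite("pics/s8.png",i2)
print(s["time"],s["tool_pos"],s["contact_force"],s["gripper_width"])
cv2.imwrite("pics/c8.png",np.hstack([cv2.resize(im[110:290,150:350],(500,450),interpolation=2),cv2.resize(i2[170:280,210:283],(300,450),interpolation=2)]))
```

```text
12.45 [0.6104 0.2192 0.1088] [0.8704 0.5695 0.3483] 1.0001358095074881
```

View pics/c8.png

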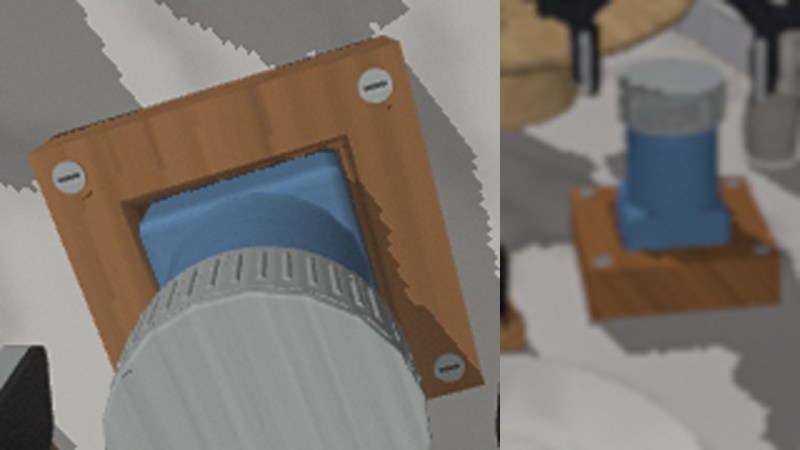

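The jar stands upright in the recess with the lid on and both jaws open around it. I'll re-centre the grip and close.

Call:
apply_moves(
  moves=[
    [-1, 2.2, 2.5, -0.5, 0, 0, 0],
    [-1, 0, 0, 0, 0, 0, 0],
    [1, 0, 0, 0, 0, 0, 0],
    [1, 0, 0, 0, 0, 0, 0],
    [1, 0, 0, 0, 0, 0, 0],
    [1, 0, 0, 0, 0, 0, 0],
    [1, 0, 0, 0, 0, 0, 0],
    [1, 0, 0, 0, 0, 0, 0],
    [1, 0, 0, 0, 0, 0, 0],
  ],
)

```text
time: 13.45
tool_pos: [0.6085, 0.2178, 0.1067]
tool_rot: [0.328, -0.328, 0.627, -0.626]
contact_force: [-2.8, 1.9, 4.8]
gripper_width: 0.663
```

Call:
apply_moves(
  moves=[
    [1, 0, 0, 0, 0, -6, 0],
    [1, 0, 0, 0, 0, -6, 0],
    [1, 0, 0, 0, 0, -6, 0],
    [1, 0, 0, 0, 0, -6, 0],
    [1, 0, 0, 0, 0, 0, 0],
  ],
)

```text
time: 13.95
tool_pos: [0.609, 0.2178, 0.107]
tool_rot: [-0.452, 0.451, -0.544, 0.544]
contact_force: [-2.3, 1.3, 5.1]
gripper_width: 0.665
```

Run:
```python
from h import *
s=manip.state();a=np.load("s8.npy",allow_pickle=True).item()
y=lambda s:np.degrees(np.arctan2(*delta([0,0,0],0,s)[1][[1,0],2]))
print(s["time"],s["tool_pos"],s["contact_force"],s["ft_torque"],s["gripper_width"],"turn",y(s)-y(a),s["joint_pos"])
im=manip.grab_frame("wrist");cv2.imwrite("pics/w9.png",im)
```

```text
13.95 [0.609  0.2178 0.107 ] [-2.2721  1.3471  5.0981] [0.1006 0.2927 0.0878] 0.6646374087867636 turn 24.09480910183386 [0.2284 0.2248 1.6722 0.0003 1.2429 0.4142]
```

```bash
cat > ori.py <<'E'
from h import *
def ori(f,z=(230,285,225,285)):
    g=cv2.GaussianBlur(cv2.cvtColor(cv2.imread(f),6).astype(np.float32),(0,0),1.2)[z[0]:z[1],z[2]:z[3]]
    gx=cv2.Sobel(g,5,1,0);gy=cv2.Sobel(g,5,0,1);w=np.hypot(gx,gy)<40
    return np.degrees(.5*np.arctan2(2*(gx*gy*w).sum(),((gx**2-gy**2)*w).sum()))
def foot(f):
    h=cv2.cvtColor(cv2.imread(f),40);m=cv2.inRange(h,(100,100,40),(125,255,255));m[:130]=0;m[240:]=0;m[:,:190]=0;m[:,320:]=0
    c=cv2.findContours(m,0,1)[0];c=max(c,key=cv2.contourArea);return cv2.boundingRect(c),cv2.minAreaRect(c)
E
python3 - <<'E'
from ori import *
for f in("w7","w8","w9"): print(f,ori(f"pics/{f}.png"),foot(f"pics/{f}.png"))
E
```

```text
w7 -19.931465 ((207, 166, 90, 59), ((250.61228942871094, 202.36170959472656), (54.27398681640625, 83.6833724975586), 72.75853729248047))
w8 -22.841358 ((206, 170, 91, 55), ((249.6981201171875, 203.44338989257812), (48.21355438232422, 84.3393783569336), 74.05460357666016))
w9 -20.839005 ((214, 172, 88, 52), ((258.0672607421875, 199.85690307617188), (85.499267578125, 51.381771087646484), 3.3664605617523193))
```

The lid stays fixed in the grip and the foot stays with the holder, so the lid is turning on the jar. Continuing to about 62°.

Call:
apply_moves(
  moves=[
    [1, 0, 0, 0, 0, -6, 0],
    [1, 0, 0, 0, 0, -6, 0],
    [1, 0, 0, 0, 0, -6, 0],
    [1, 0, 0, 0, 0, -6, 0],
    [1, 0, 0, 0, 0, -7, 0],
    [1, 0, 0, 0, 0, -7, 0],
    [1, 0, 0, 0, 0, 0, 0],
    [1, 0, 0, 0, 0, 0, 0],
  ],
)

```text
time: 14.8
tool_pos: [0.6088, 0.218, 0.1079]
tool_rot: [0.604, -0.603, 0.368, -0.368]
contact_force: [-5.5, 0.6, 10.0]
gripper_width: 0.663
```

Run:
```python
from ori import *
s=manip.state();a=np.load("s8.npy",allow_pickle=True).item()
y=lambda s:np.degrees(np.arctan2(*delta([0,0,0],0,s)[1][[1,0],2]))
print(s["time"],s["tool_pos"],s["contact_force"],s["ft_torque"],s["gripper_width"],"turn",y(s)-y(a))
im=manip.grab_frame("wrist");cv2.imwrite("pics/w10.png",im);print(ori("pics/w10.png"),foot("pics/w10.png"))
# foot front-edge direction in world (bottom silhouette), foot top z=.046
K,T=cam("wrist",s)
h=cv2.cvtColor(im,40);m=cv2.inRange(h,(100,100,40),(125,255,255));m[:130]=0;m[240:]=0;m[:,:190]=0;m[:,330:]=0
q=np.array([(u,np.nonzero(m[:,u])[0][0]) for u in range(190,330) if m[:,u].any()]);print(q[::6].tolist())
```

```text
14.8 [0.6088 0.218  0.1079] [-5.502   0.5555  9.9887] [0.0835 0.862  0.0396] 0.6629223275992986 turn 61.9939544860319
-20.19648 ((199, 158, 113, 74), ((254.33023071289062, 216.7689208984375), (87.07009887695312, 87.63573455810547), 44.23609924316406))
[[199, 221], [205, 208], [211, 201], [217, 194], [223, 188], [229, 181], [235, 175], [241, 169], [247, 162], [253, 159], [259, 163], [265, 166], [271, 174], [277, 179], [283, 185], [289, 190], [295, 196], [301, 202], [307, 209]]
```

The lid rose about 1 mm as it came free, and the turn is about 60°. Lifting straight up.

Call:
apply_moves(
  moves=[
    [1, 0, -3, 0, 0, 0, 0],
    [1, 0, -3, 0, 0, 0, 0],
    [1, 0, -3, 0, 0, 0, 0],
    [1, 0, -4, 0, 0, 0, 0],
    [1, 0, -4, 0, 0, 0, 0],
    [1, 0, 0, 0, 0, 0, 0],
  ],
)

```text
time: 15.45
tool_pos: [0.6093, 0.2177, 0.1244]
tool_rot: [0.604, -0.603, 0.368, -0.369]
contact_force: [-0.4, -0.0, 0.4]
gripper_width: 0.663
```

Call:
apply_moves(
  moves=[
    [1, 0, -5, 0, 0, 0, 0],
    [1, 0, -5, 0, 0, 0, 0],
    [1, 0, -5, 0, 0, 0, 0],
    [1, 0, -3, 0, 0, 0, 0],
    [1, 0, 0, 0, 0, 0, 0],
    [1, 0, 0, 0, 0, 0, 0],
    [1, 0, 0, 0, 0, 0, 0],
    [1, 0, 0, 0, 0, 0, 0],
  ],
)

```text
time: 16.25
tool_pos: [0.6083, 0.2176, 0.1409]
tool_rot: [-0.604, 0.604, -0.368, 0.368]
contact_force: [0.0, -0.2, -0.2]
gripper_width: 0.66
```

Run:
```python
from h import *
s=manip.state();print(s["time"],s["tool_pos"],s["contact_force"],s["gripper_width"],delta([0,0,0],0,s)[1][2])
im=manip.grab_frame("wrist");i2=manip.grab_frame("scene")
cv2.imwrite("pics/c11.png",np.hstack([cv2.resize(im,(400,300)),cv2.resize(i2[130:280,180:330],(400,300),interpolation=2)]))
```

```text
16.25 [0.6083 0.2176 0.1409] [ 0.0311 -0.1997 -0.1934] 0.6599406456640641 [-0.0002 -1.     -0.0006]
```

View pics/c11.png

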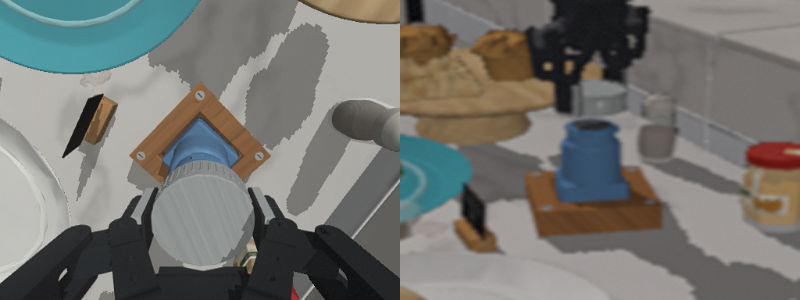

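The lid is gripped level above the open mouth at (600,97). The jar stands home in the holder at (592,170), and the neighbouring things are in place. Handing in.

```bash
python3 -c "
from plant import manip
print(manip.job_done(), manip.state()['tool_pos'])"
```

```text
the job is handed in; nothing more can be done
the job is handed in; nothing more can be done
```

The job is handed in at about 16.3 s of the 48 s: the jar is home in the holder, and the gripper holds the lid above its mouth. No verdict was reported.

**What I did:** I carried the jar by its lid, turned it 33° clockwise and seated it in the recess. I then re-gripped the lid, turned it 62° anticlockwise by the tool's reading and lifted it straight off.

**Last checks:**
- **Lid:** it is about 19 mm clear of the mouth by tool height, and the tool is level. The wrist force is near zero, so the lid is not touching the jar. The opening (0.66) matches the lid.
- **Jar:** the last picture shows it upright in the recess. The tool height when it seated was within 0.3 mm of what a jar on the recess floor should give.
- **Bystanders:** the salt shaker, honey jar and price sign look untouched in the last picture. I did not measure their positions again.

**What failed or disagreed:**
- **First insertion:** the foot caught on the recess rim at about 26 N. I lifted it, shifted about 1.3 mm and it then went in without contact. My image estimates of the offset differed by 1 to 2 mm.
- **Twisting torque:** the readings, taken once the arm had stopped, were only 0.04 to 0.09 N m, below the 0.3 to 0.6 N m expected. The pictures showed the lid fixed in the grip while the foot stayed with the holder. The lid also rose about 1 mm as it came free.

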